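Clamp the machined cover in its fixture

TASK

Clamp the aluminium cover in its fixture: with a finger, push the swung-out clamp strap round until it lies over the cover against its stop, and only then push the cam lever on it all the way down, so that the strap's foot presses on the cover. Nothing has to be gripped or lifted: leave the cover sitting in its nest and all the other loose things where they are, then draw back clear.

Things in the scene. Friction and masses are not known exactly. Their poses are not given: they have to be found in the camera images.
- fixture: Fixed steel fixture plate, 130 x 265 x 15 mm, on the table. Origin: on the table under the axis of the strap's pivot post (40 mm thick). Own frame, z up: plate x -65..65, y -70..195 mm; nest with the cover centred at y = +125 mm; strap stop, a block 85 mm high at x 14..27, y 38..56 mm, on the strap's far side once it is over the cover.
- strap (a joint): Turn of the clamp strap about the upright pivot axis, rad, 0 to 1.571 (at its stop). At 0 it points along the fixture's -x, swung out; as the value grows it turns clockwise seen from above; at 1.571 it lies along the fixture's +y over the cover's hub. Stiff (about 0.22 N m), stays where it is left.
- strap_mid (a point): Middle of the strap's section, 90 mm from the pivot axis, 78 mm above the table. The strap is a steel bar 26 mm wide and 20 mm high (underside 68, top 88 mm above the table), reaching 142 mm from the pivot axis, with a round boss 33 mm across at 125 mm. The point's x axis points along the strap to its free end.
- strap_end (a point): Point at the middle of the strap's section at its free end, 142 mm from the pivot axis.
- lever (a joint): Turn of the cam lever, rad: 0 stands 75 degrees above level, 1.25 is fully down (3 degrees above level, its stop). It rides on the strap over the pivot; as the value grows the handle swings back and down, away from the strap's free end, till it points opposite to the strap. Stiff (0.22 N m, some 3 N at the grip), stays where left. It drives the strap's foot down 6 mm per rad.
- lever_axis (a point): Point on the lever's turning axis, over the pivot axis, 106 mm above the table; it lies between two cheeks of the strap 30 mm apart over all.
- lever_grip (a point): Middle of the face of the black lever handle that is to be pushed (upper face once down; when the lever stands it looks towards the strap's free end), 88 mm from the lever's axis. The handle is 28 mm wide, 11 mm thick and 42 mm long and ends 107 mm from the axis.
- foot: Rubber-faced clamp foot, 22 mm across, under the strap 125 mm from the pivot. Its face is 62 mm above the table while the lever stands, 4 mm above the cover's hub, and it is sprung: with strap over and lever down it presses on the hub with about 13 N. Its origin lies at the strap's underside and goes down with the foot.
- cover: Loose aluminium cover, the part to be clamped: an octagonal plate 90 mm across flats, 16 mm thick, with a round hub 48 mm across on it, 37 mm high in all. It sits in the fixture's nest between four pins, its underside 21 mm and its hub's top 58 mm above the table. Its origin is the centre of its underside. It already sits right.
- bearing: loose steel bearing ring, 38 mm across, 12 mm high, lying on the fixture's plate; a bystander. Its origin is the centre of its underside.
- dowel: loose steel dowel pin, 14 mm thick, 34 mm high, standing on the fixture's plate; a bystander. Its origin is the centre of its underside.
- flange: loose aluminium flange, 64 mm across, 34 mm high, on the table just beyond the fixture; a bystander. Its origin is the centre of its underside.
- impeller: loose aluminium impeller wheel, 84 mm across, 44 mm high, on the table to the left; a bystander. Its origin is the centre of its underside.
- bottle: loose white bottle, 56 mm across, 130 mm high, on the table to the right; a bystander. Its origin is the centre of its underside.
- screwdriver: loose screwdriver, 190 mm long, lying on the table to the right; a bystander.
- cup: loose grey plastic cup, 72 mm across, 80 mm high, on the table to the left; a bystander. Its origin is the centre of its underside.
Not all that is in view belongs to the job. Leave any green look-alike of the cover alone.

How it is judged:
By the outcome, as a careful person would: the job done as asked, in the order asked, and still so for the second after the job is handed in, with the robot touching nothing.
It also fails if it takes over 42 s, if anything falls off the work surface, if the arm or the gripper's body presses on something with over 40 N, if the wrist force passes 120 N, or if a joint passes its speed limit or range.

ROBOT

A 6-joint arm with a two-finger parallel gripper is mounted at the origin on the work surface. World frame = base frame: x ahead of the robot, y to its left, z up, the work surface at z = 0. Lengths are in m, angles in degrees, forces in N, time in s.
With the tool pointing down it reaches from about 0.35 to 0.875 m from the base axis. Payload 4.2 kg.
Tool frame: the origin (TCP) lies at the very end of the fingers, on their centre line; the grasp point (between the pads) lies 19 mm behind it (tcp_to_grasp is the z of the grasp point in the tool frame, in m); z points along the fingers, y is the direction in which the jaws open and shut (so a half turn about z gives the same grasp; the last joint's range is limited). The gripper opens to 87 mm and grips with 3 to 60 N. Pads are 19 mm wide; open, the fingers measure 117 mm over their backs; the gripper's body (75 mm by 190 mm) begins 51 mm behind the grasp point.
Start: joints at [83.572, 22.042, 0.453, 0, -68.411, -14.817], TCP at [0.226, 0.583, 0.223] pointing down, gripper open.
Joint ranges: [-179.83, 179.83], [-69.29, 118.12], [-61.27, 80.66], [-181.25, 117.63], [-171.15, -9.14], [-177.46, 177.46]. Speed limits (degrees/s): [159.86, 159.86, 180, 180, 180, 180].

INTERFACE

Orientations are given as a 3x3 rotation matrix whose columns are the frame's x, y, z axes.
In Python, from station import sense, capture, camera_params, finish_job, tcp_to_grasp gives the robot as it stands.
- The arm moves only by the shell command python3 -m inch 'ROWS'. ROWS is JSON, a list of rows, each an object of numbers: "jaw": the closure in counts, from 0 (fully open) to 255 (shut); "x", "y", "z": the shift along the world's x, y, z normalised to -1 to 1, where 1 is 0.06 m; "ax", "ay", "az": the turn, a rotation vector about the world's x, y, z normalised to -1 to 1, where 1 is 10 degrees. A call has 1 to 12 rows; each row shifts and turns the pose as measured when the row begins; what a row does not reach is not made up. A row lasts 1/8 s, in which the tool goes at most 62.5 mm and 10.7 degrees, less where a joint would pass 70% of its speed; a pose out of reach is approached as far as the arm can. A call with a number of a shift or a turn outside -1 to 1 is refused whole. A call with a gripper value outside its range is refused whole. The fingers move at their own pace and stop on an object; the grip force is fixed at half the most. Time passes only in rows, so rows that do not move let the fingers close. It gives the time, the measured TCP pose, the force and the opening at its end, in the units of the state.
- sense(): the state, without advancing time (a new reading comes with each control period).
- capture(name): name is "scene" or "top"; returns the picture (480x640x3 uint8, red, green, blue); there is no depth.
- camera_params(name): a dict with "vfov" (degrees; the focal length in pixels is half the picture's height over the tangent of half this angle, whatever the lens; pixels are square), "cx", "cy" (the principal point, pixels), "R" (3x3) and "t" (3): a world point X has camera coordinates R X + t. Camera axes: x right, y down, z forward; pixel columns grow to the right and rows downward; lengths in m; the calibration is good to about 2 mm. A picture is of the moment at which its call begins. camera_params takes no time and is no camera call.
- finish_job(): hands the job in, once; it reports no verdict.
The state is a dict: "time_s": time; "joints": joint angles; "joint_velocities": joint speeds; "effort": joint torques, N m; "tcp_pos": TCP position; "ee_rot": TCP orientation; "wrist_force": force on the tool from outside, world axes, zero at the start; "moment": the same for the moment, N m; "gripper_width": opening from 0.0 (shut) to 1.0 (fully open).
Only numpy, scipy, OpenCV 4.12 (cv2) and the standard library are available. Lean on these libraries where they do the work, as an engineer would, in place of code of your own. Each camera call takes 0.05 s, during which the arm holds its last target.

## Working session

There is one attempt and no reset: what is moved stays moved. The work goes in short steps, Python scripts to look and compute and a shell command to move; the robot and the scene stay as the last step left them, time stands still between calls to the robot, and variables do not carry over. Pictures are saved under pics/ and viewed, and the job is handed in when it is done.

```bash
mkdir -p pics; ls
python3 - <<'E'
from station import *
import cv2
for n in("scene","top"):
    im=capture(n); cv2.imwrite(f"pics/{n}0.png",im[:,:,::-1]); print(n,camera_params(n))
print(sense(),tcp_to_grasp)
E
```

```text
pics
scene {'vfov': 53.11886862613921, 'cx': 327.6526156391135, 'cy': 241.40101776433698, 'R': array([[-0.66544498,  0.7464308 ,  0.0049023 ],
       [ 0.42260738,  0.38215289, -0.82180422],
       [-0.61529341, -0.54479374, -0.56974889]]), 't': array([ 0.33563763, -0.11351356,  1.41305949])}
top {'vfov': 53.546014998899274, 'cx': 317.61026498616235, 'cy': 240.8991866146765, 'R': array([[-0.01355241, -0.99989237,  0.00561983],
       [-0.99355857,  0.01283375, -0.11259073],
       [ 0.11250649, -0.00710951, -0.99362556]]), 't': array([0.00323359, 0.55018555, 1.10554912])}
{'time_s': 0.1, 'joints': array([ 8.35713526e+01,  2.20860942e+01,  3.87382931e-01, -2.35779902e-02,
       -6.84123469e+01, -1.48160273e+01]), 'joint_velocities': array([-0.0754264 ,  0.05549479,  0.23742207,  0.15305006, -0.04575856,
       -0.02269052]), 'effort': array([-3.68827668e-04, -3.91687524e+01,  1.87936592e+01,  4.23183426e+00,
        1.35187534e-02, -7.37043842e-05]), 'tcp_pos': array([0.22627187, 0.58202035, 0.22157472]), 'ee_rot': array([[ 9.31986582e-01, -3.62492282e-01, -5.97265549e-04],
       [-3.62492752e-01, -9.31984688e-01, -1.88326912e-03],
       [ 1.26028176e-04,  1.97168598e-03, -9.99998048e-01]]), 'wrist_force': array([-1.28184567,  0.50761199,  0.69063184]), 'moment': array([-0.01102732, -0.00571008, -0.03795825]), 'gripper_width': 0.9975641559327686} -0.0187
```

View pics/scene0.png

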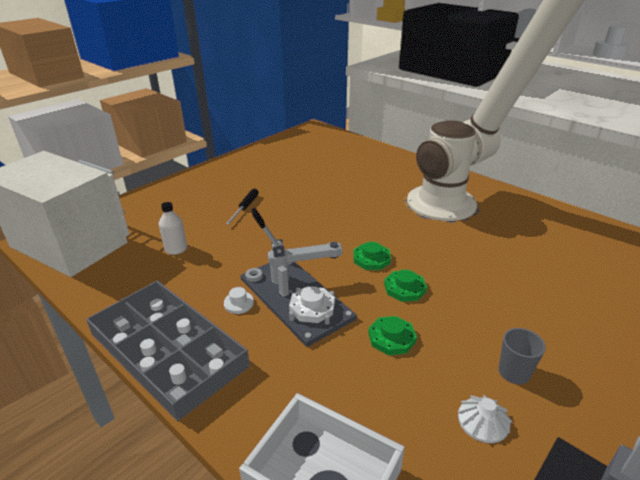

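View pics/top0.png

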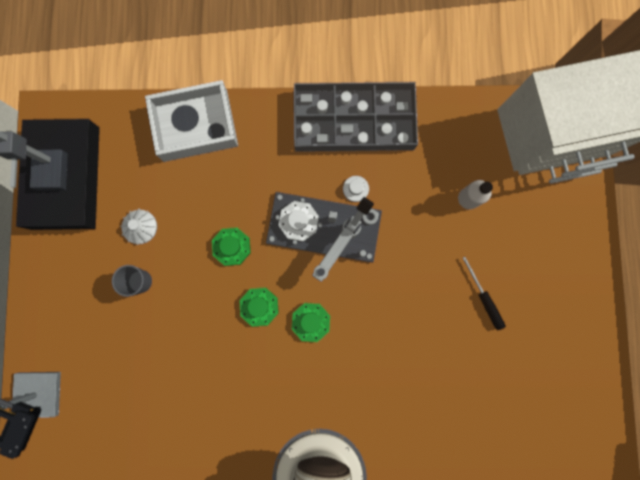

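Run:
```python
import cv2
a=cv2.imread("pics/scene0.png")[170:360,210:410]; b=cv2.imread("pics/top0.png")[160:310,230:410]
cv2.imwrite("pics/sc1.png",cv2.resize(a,None,fx=3.1,fy=3.1,interpolation=2)); cv2.imwrite("pics/tc1.png",cv2.resize(b,None,fx=4,fy=4,interpolation=2))
```

```text
(no output)
```

View pics/sc1.png

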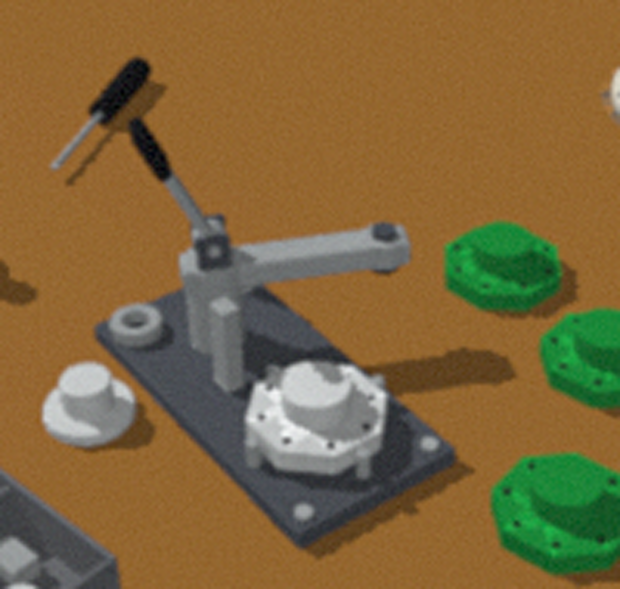

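View pics/tc1.png

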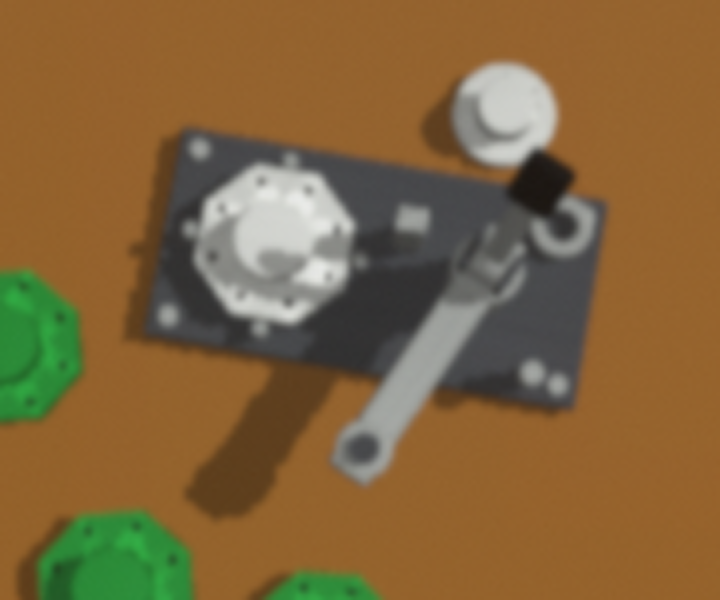

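```bash
cat > h.py <<'E'
import numpy as np
from station import *
def ray(n,uv):
    p=camera_params(n); f=240/np.tan(np.radians(p["vfov"])/2)
    d=np.array([(uv[0]-p["cx"])/f,(uv[1]-p["cy"])/f,1.]); R=np.array(p["R"]);t=np.array(p["t"])
    return -R.T@t, R.T@d
def onz(n,uv,z):
    o,d=ray(n,uv); return o+d*(z-o[2])/d[2]
def proj(n,X):
    p=camera_params(n); f=240/np.tan(np.radians(p["vfov"])/2)
    c=np.array(p["R"])@X+p["t"]; return f*c[0]/c[2]+p["cx"],f*c[1]/c[2]+p["cy"]
E
python3 - <<'E'
from h import *
T=lambda u,v,z:onz("top",(u/4+230-.4,v/4+160-.4),z)
S=lambda u,v,z:onz("scene",(u/3.1+210-.35,v/3.1+170-.35),z)
c=[T(*p,.015) for p in((185,128),(605,203),(573,408),(145,338))]
for i in range(4): print(c[i].round(4), np.linalg.norm(c[i]-c[i-1]).round(4))
ey=(c[0]+c[3]-c[1]-c[2]); ey/=np.linalg.norm(ey); print("ey",ey, np.degrees(np.arctan2(ey[1],ey[0])))
ex=np.array([ey[1],-ey[0],0])
C=sum(c)/4; O=C-ey*.0625; print("origin from plate",O)
print("hub top",T(270,237,.058), S(315,384,.058),"expect",O+.125*ey)
print("boss", T(361,450,.090),S(384,231,.09))
print("lever axis",T(490,253,.106))
b=T(361,450,.09); v=b-O; print(np.linalg.norm(v[:2]), "strap", np.degrees(np.arctan2(v@ey,-v@ex)))
print("handle tip",T(541,182,.2),S(135,125,.205))
print("dowel",[((T(*p,.049)-O)@ex,(T(*p,.049)-O)@ey) for p in((533,373),(558,383))])
print("stop",S(226,308,.085),T(412,217,.085),"exp",O+.0205*ex+.047*ey)
E
```

```text
[0.6749 0.0965 0.015 ] 0.1314
[ 0.6251 -0.1597  0.015 ] 0.261
[ 0.5    -0.1368  0.015 ] 0.1272
[0.5458 0.1212 0.015 ] 0.262
ey [0.1828347  0.98314367 0.        ] 79.465083493804
origin from plate [ 0.57503634 -0.08112343  0.015     ]
hub top [0.59976516 0.04351645 0.058     ] [0.59984762 0.03947825 0.058     ] expect [0.59789068 0.04176953 0.015     ]
boss [ 0.47285617 -0.00770499  0.09      ] [ 0.47032932 -0.01326932  0.09      ]
lever axis [ 0.58140859 -0.08136681  0.106     ]
0.12582151709081707 strap 25.16306381696167
handle tip [ 0.60367603 -0.10070796  0.2       ] [ 0.61307451 -0.1075545   0.205     ]
dowel [(np.float64(-0.05030190956608227), np.float64(-0.03838812190707349)), (np.float64(-0.053617941436182114), np.float64(-0.0537733373720931))]
stop [ 0.60568787 -0.03765622  0.085     ] [ 0.60597684 -0.03883958  0.085     ] exp [ 0.60378402 -0.03866379  0.015     ]
```

```bash
python3 -m inch '[{"jaw":255,"x":0.34,"y":-0.9,"az":-0.2},{"jaw":255,"x":0.34,"y":-0.9,"az":-0.2},{"jaw":255,"x":0.34,"y":-0.9,"az":-0.2},{"jaw":255,"x":0.34,"y":-0.9,"az":-0.2},{"jaw":255,"x":0.34,"y":-0.9,"az":-0.2},{"jaw":255,"x":0.34,"y":-0.9,"az":-0.2},{"jaw":255,"x":0.34,"y":-0.9,"az":-0.2}]'
```

```text
$[0]: bad value
```

```bash
python3 -m inch '[{"jaw":255,"x":0.34,"y":-0.9,"z":0,"ax":0,"ay":0,"az":-0.2},{"jaw":255,"x":0.34,"y":-0.9,"z":0,"ax":0,"ay":0,"az":-0.2},{"jaw":255,"x":0.34,"y":-0.9,"z":0,"ax":0,"ay":0,"az":-0.2},{"jaw":255,"x":0.34,"y":-0.9,"z":0,"ax":0,"ay":0,"az":-0.2}]'
```

```text
time_s: 0.6
tcp_pos: [0.3077, 0.3621, 0.2178]
ee_rot: [[0.873, -0.488, -0.003], [-0.488, -0.873, -0.007], [0.001, 0.007, -1.0]]
wrist_force: [1.2, 0.1, 0.8]
gripper_width: 0.63
```

```bash
python3 -m inch '[{"jaw":255,"x":0.36,"y":-0.92,"z":0.03,"ax":0,"ay":0,"az":-0.1},{"jaw":255,"x":0.36,"y":-0.92,"z":0.03,"ax":0,"ay":0,"az":-0.1},{"jaw":255,"x":0.36,"y":-0.92,"z":0,"ax":0,"ay":0,"az":-0.1},{"jaw":255,"x":0.36,"y":-0.92,"z":0,"ax":0,"ay":0,"az":-0.1},{"jaw":255,"x":0.36,"y":-0.92,"z":0,"ax":0,"ay":0,"az":0},{"jaw":255,"x":0.36,"y":-0.92,"z":0,"ax":0,"ay":0,"az":0},{"jaw":255,"x":0.36,"y":-0.92,"z":0,"ax":0,"ay":0,"az":0},{"jaw":255,"x":0.1,"y":-0.5,"z":0,"ax":0,"ay":0,"az":0}]'
```

```text
time_s: 1.6
tcp_pos: [0.4661, -0.0706, 0.2207]
ee_rot: [[0.836, -0.549, -0.003], [-0.549, -0.836, -0.006], [0.001, 0.007, -1.0]]
wrist_force: [-0.6, 0.6, -0.3]
gripper_width: 0.01
```

```bash
python3 -m inch '[{"jaw":255,"x":0,"y":0,"z":-0.8,"ax":0,"ay":0,"az":0},{"jaw":255,"x":0,"y":0,"z":-0.8,"ax":0,"ay":0,"az":0},{"jaw":255,"x":0,"y":0,"z":-0.7,"ax":0,"ay":0,"az":0},{"jaw":255,"x":0,"y":0,"z":-0.1,"ax":0,"ay":0,"az":0}]'
python3 - <<'E'
from station import *
import cv2
for n in("scene","top"):
    im=capture(n)[:,:,::-1]; im=im[170:360,210:410] if n=="scene" else im[160:310,230:410]
    cv2.imwrite(f"pics/{n}2.png",cv2.resize(im,None,fx=3,fy=3,interpolation=2))
E
```

```text
time_s: 2.1
tcp_pos: [0.4662, -0.074, 0.0734]
ee_rot: [[0.832, -0.555, -0.001], [-0.555, -0.832, -0.006], [0.003, 0.005, -1.0]]
wrist_force: [0.3, 0.7, 1.1]
gripper_width: 0.007
```

View pics/scene2.png

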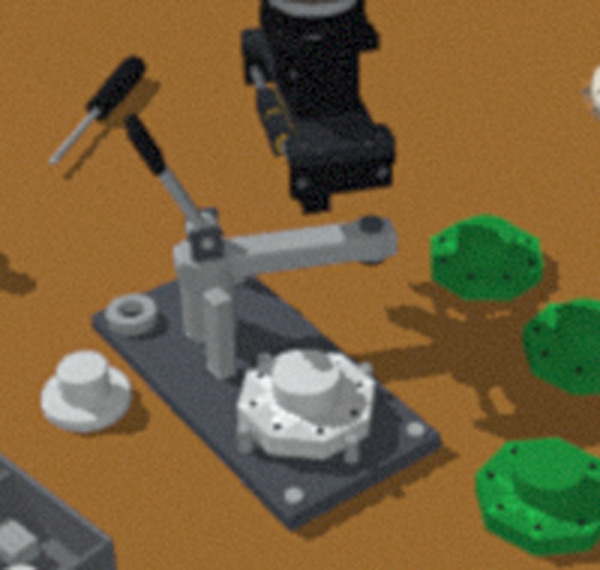

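View pics/top2.png

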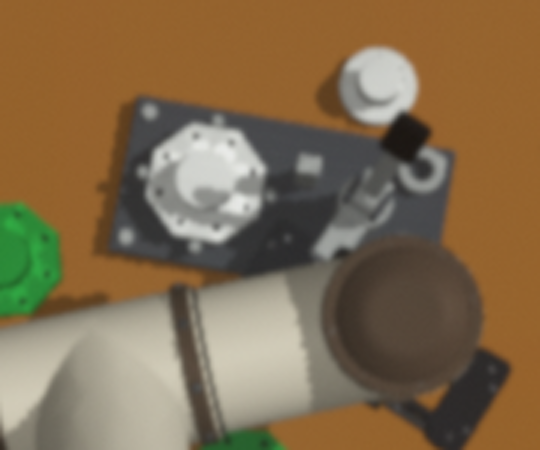

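```bash
cat >> h.py <<'E'
O=np.array([.577,-.081])
def P(phi,d=.028,r=.095):
    a=np.radians(phi); u=np.array([np.cos(a),np.sin(a)]); return O+r*u+d*np.array([-u[1],u[0]])
def where():
    s=sense(); e=s["tcp_pos"][:2]-O; y=s["ee_rot"][:,1]; h=np.degrees(np.arctan2(y[1],y[0]))%180
    phi_tool=h+90
    best=min(np.arange(60,160,.25),key=lambda f:abs((e@[-np.sin(np.radians(f)),np.cos(np.radians(f))])-.028))
    a=np.radians(best); print("tcp",s["tcp_pos"],"F",s["wrist_force"].round(1),"tool phi",phi_tool,"implied strap",best,"r",e@[np.cos(a),np.sin(a)])
E
python3 - <<'E'
from h import *
where()
t=sense()["tcp_pos"][:2]
for f in (145.6,140,134,128,122,116,110,104,98,92,86,80,78):
    p=P(f); print(f,p.round(4),((p-t)/.06).round(2)); t=p
E
```

```text
tcp [ 0.46862831 -0.07359984  0.07587935] F [ 0.6 -0.3  0.9] tool phi 146.36599348021306 implied strap 159.75 r 0.10423470608111879
145.6 [ 0.4828 -0.0504] [0.24 0.39]
140 [ 0.4862 -0.0414] [0.06 0.15]
134 [ 0.4909 -0.0321] [0.08 0.15]
128 [ 0.4964 -0.0234] [0.09 0.15]
122 [ 0.5029 -0.0153] [0.11 0.14]
116 [ 0.5102 -0.0079] [0.12 0.12]
110 [ 0.5182 -0.0013] [0.13 0.11]
104 [0.5268 0.0044] [0.14 0.1 ]
98 [0.5361 0.0092] [0.15 0.08]
92 [0.5457 0.013 ] [0.16 0.06]
86 [0.5557 0.0157] [0.17 0.05]
80 [0.5659 0.0174] [0.17 0.03]
78 [0.5694 0.0177] [0.06 0.01]
```

```bash
python3 -m inch '[{"jaw":255,"x":0.12,"y":0.2,"z":-0.02,"ax":0,"ay":0,"az":0},{"jaw":255,"x":0.14,"y":0.2,"z":-0.02,"ax":0,"ay":0,"az":0},{"jaw":255,"x":0.08,"y":0.16,"z":0,"ax":0,"ay":0,"az":-0.6},{"jaw":255,"x":0.09,"y":0.16,"z":0,"ax":0,"ay":0,"az":-0.6}]'; python3 -c "
from h import *
where()"
```

```text
time_s: 2.7
tcp_pos: [0.4976, -0.0276, 0.0778]
ee_rot: [[0.695, -0.719, 0.009], [-0.719, -0.695, -0.008], [0.012, -0.001, -1.0]]
wrist_force: [-0.0, -4.0, -0.7]
gripper_width: 0.008
tcp [ 0.4975857  -0.02760021  0.07780322] F [-0.  -4.  -0.7] tool phi 134.02894893753472 implied strap 129.0 r 0.09147646747261147
```

```bash
python3 -m inch '[{"jaw":255,"x":0.09,"y":0.16,"z":-0.06,"ax":0,"ay":0,"az":-0.8},{"jaw":255,"x":0.11,"y":0.15,"z":-0.06,"ax":0,"ay":0,"az":-0.7},{"jaw":255,"x":0.12,"y":0.13,"z":-0.04,"ax":0,"ay":0,"az":-0.7},{"jaw":255,"x":0.13,"y":0.12,"z":-0.03,"ax":0,"ay":0,"az":-0.7}]'; python3 -c "
from h import *
where()"
```

```text
time_s: 3.2
tcp_pos: [0.5254, 0.009, 0.07]
ee_rot: [[0.246, -0.969, 0.002], [-0.969, -0.246, -0.014], [0.014, 0.001, -1.0]]
wrist_force: [-1.7, -2.3, 0.1]
gripper_width: 0.008
tcp [0.5254357  0.00900551 0.07004485] F [-1.7 -2.3  0.1] tool phi 104.23372189403568 implied strap 104.25 r 0.09992884865366145
```

```bash
python3 -m inch '[{"jaw":255,"x":0.14,"y":0.05,"z":0.02,"ax":0,"ay":0,"az":-0.5},{"jaw":255,"x":0.15,"y":0.03,"z":0.03,"ax":0,"ay":0,"az":-0.5},{"jaw":255,"x":0.15,"y":0.0,"z":0.0,"ax":0,"ay":0,"az":-0.5},{"jaw":255,"x":0.12,"y":0.0,"z":0,"ax":0,"ay":0,"az":-0.4}]'; python3 -c "
from h import *
where()"
```

```text
time_s: 3.7
tcp_pos: [0.5569, 0.0186, 0.0739]
ee_rot: [[-0.092, -0.996, -0.011], [-0.996, 0.092, -0.012], [0.013, 0.009, -1.0]]
wrist_force: [-2.3, 1.4, -0.8]
gripper_width: 0.0
tcp [0.55692857 0.01856118 0.07391821] F [-2.3  1.4 -0.8] tool phi 264.7094110880354 implied strap 85.5 r 0.09767948295481207
```

```bash
python3 -m inch '[{"jaw":255,"x":0.1,"y":-0.01,"z":0,"ax":0,"ay":0,"az":-0.3},{"jaw":255,"x":0.1,"y":-0.02,"z":0,"ax":0,"ay":0,"az":-0.2},{"jaw":255,"x":0.1,"y":-0.02,"z":0,"ax":0,"ay":0,"az":0}]'; python3 -c "
from h import *
where()"
```

```text
time_s: 4.08
tcp_pos: [0.5722, 0.0189, 0.0743]
ee_rot: [[-0.181, -0.983, -0.02], [-0.983, 0.181, -0.01], [0.014, 0.018, -1.0]]
wrist_force: [-15.1, 7.5, 10.0]
gripper_width: 0.005
tcp [0.5721586  0.01887678 0.07426372] F [-15.1   7.5  10. ] tool phi 259.57957536050844 implied strap 76.5 r 0.09598697297577273
```

```bash
python3 -m inch '[{"jaw":255,"x":0.08,"y":-0.015,"z":0.02,"ax":0,"ay":0,"az":0},{"jaw":255,"x":0.08,"y":-0.015,"z":0,"ax":0,"ay":0,"az":0}]'
python3 - <<'E'
from h import *
import cv2
where()
for n in("scene","top"):
    im=capture(n)[:,:,::-1]; im=im[170:360,210:410] if n=="scene" else im[160:310,230:410]
    cv2.imwrite(f"pics/{n}3.png",cv2.resize(im,None,fx=3,fy=3,interpolation=2))
E
```

```text
time_s: 4.32
tcp_pos: [0.5719, 0.0189, 0.0744]
ee_rot: [[-0.182, -0.982, -0.043], [-0.983, 0.183, -0.01], [0.017, 0.041, -0.999]]
wrist_force: [-15.3, 8.8, 11.6]
gripper_width: 0.003
tcp [0.57191415 0.01886616 0.07440536] F [-15.3   8.8  11.6] tool phi 259.4751277162346 implied strap 76.75 r 0.09604197548720786
```

View pics/scene3.png

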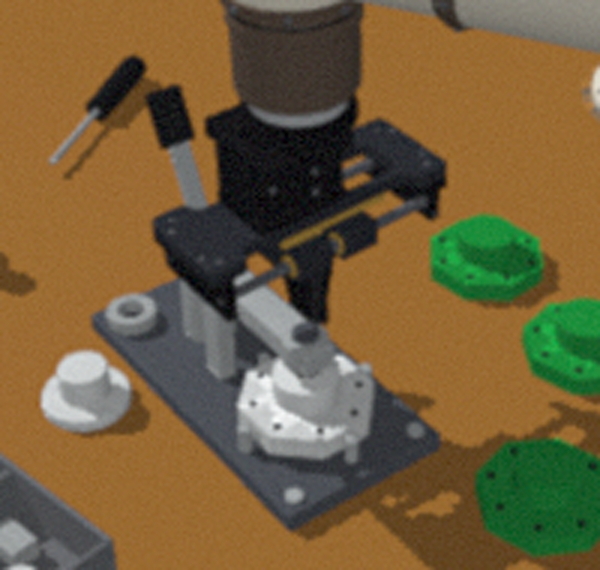

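```bash
python3 -m inch '[{"jaw":255,"x":-0.15,"y":0.03,"z":0.0,"ax":0,"ay":-0.2,"az":0},{"jaw":255,"x":-0.25,"y":0.05,"z":0.0,"ax":0,"ay":0,"az":0},{"jaw":255,"x":-0.2,"y":0.1,"z":0.4,"ax":0,"ay":0,"az":0}]'
python3 - <<'E'
from h import *
import cv2
where()
for n in("scene","top"):
    im=capture(n)[:,:,::-1]; im=im[170:360,210:410] if n=="scene" else im[160:310,230:410]
    cv2.imwrite(f"pics/{n}4.png",cv2.resize(im,None,fx=3,fy=3,interpolation=2))
E
```

```text
time_s: 4.8
tcp_pos: [0.537, 0.0306, 0.0993]
ee_rot: [[-0.18, -0.984, -0.005], [-0.984, 0.18, -0.01], [0.011, 0.003, -1.0]]
wrist_force: [0.2, 0.3, 0.9]
gripper_width: 0.004
tcp [0.53697013 0.03058867 0.09930833] F [0.2 0.3 0.9] tool phi 259.607211664931 implied strap 96.0 r 0.11516163233581192
```

View pics/scene4.png

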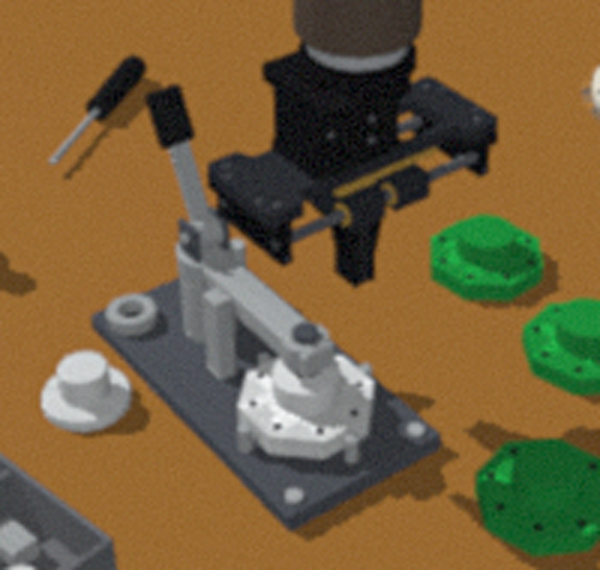

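View pics/top4.png

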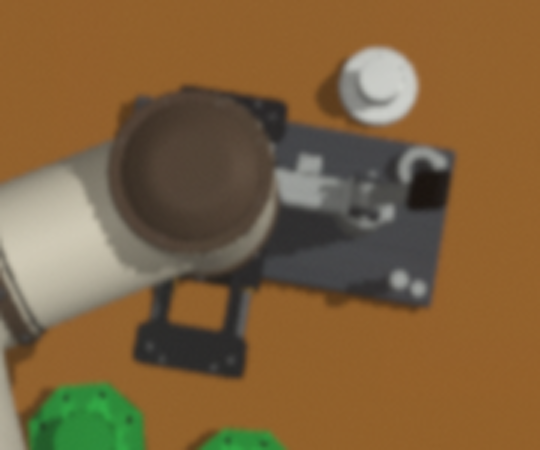

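Run:
```python
from h import *
S=lambda u,v,z:onz("scene",(u/3+210-.33,v/3+170-.33),z)
T=lambda u,v,z:onz("top",(u/3+230-.33,v/3+160-.33),z)
b=S(306,333,.090); v=b[:2]-O; print(b,np.linalg.norm(v),np.degrees(np.arctan2(v[1],v[0])))
print("grip tip T",T(427,190,.2),"S",S(168,98,.205))
f=np.radians(79.7);u=np.array([np.cos(f),np.sin(f)])
t=sense()["tcp_pos"]
# finger back-bottom edge path
pos=[("pre",.0,.180)]
for th in (75,65,55,45,35,25,15,8,3.4):
    a=np.radians(th); r=.086
    bk=r*np.cos(a)-.0055*np.sin(a)-.0095; h=.106+r*np.sin(a)+.0055*np.cos(a)
    pos.append((th,bk,h))
pos[0]=("pre",pos[1][1]-.03,pos[1][2])
for n,bk,h in pos:
    X=np.r_[O-u*bk,h]; print(n,X.round(4),((X-t)/.06).round(2)); t=X
```

```text
[0.59706772 0.03862995 0.09      ] 0.12130143758206573 80.47738862101576
grip tip T [ 0.56639199 -0.11440479  0.2       ] S [ 0.57515812 -0.11176677  0.205     ]
pre [ 0.581  -0.0588  0.1905] [ 0.69 -1.51  1.46]
75 [ 0.5757 -0.0883  0.1905] [-0.09 -0.49  0.  ]
65 [ 0.5731 -0.1025  0.1863] [-0.04 -0.24 -0.07]
55 [ 0.5707 -0.1158  0.1796] [-0.04 -0.22 -0.11]
45 [ 0.5685 -0.1277  0.1707] [-0.04 -0.2  -0.15]
35 [ 0.5667 -0.1379  0.1598] [-0.03 -0.17 -0.18]
25 [ 0.5652 -0.1461  0.1473] [-0.02 -0.14 -0.21]
15 [ 0.5641 -0.152   0.1336] [-0.02 -0.1  -0.23]
8 [ 0.5636 -0.1547  0.1234] [-0.01 -0.05 -0.17]
3.4 [ 0.5634 -0.1558  0.1166] [-0.   -0.02 -0.11]
```

```bash
python3 -m inch '[{"jaw":255,"x":0,"y":0,"z":0.8,"ax":0,"ay":0,"az":0},{"jaw":255,"x":0,"y":0,"z":0.8,"ax":0,"ay":0,"az":0},{"jaw":255,"x":0.35,"y":-0.6,"z":0,"ax":0,"ay":0,"az":0},{"jaw":255,"x":0.35,"y":-0.6,"z":0,"ax":0,"ay":0,"az":0},{"jaw":255,"x":0.1,"y":-0.2,"z":0,"ax":0,"ay":0,"az":0}]'
```

```text
time_s: 5.52
tcp_pos: [0.5921, -0.0533, 0.2035]
ee_rot: [[-0.174, -0.985, 0.012], [-0.985, 0.174, -0.007], [0.005, -0.013, -1.0]]
wrist_force: [-0.0, 0.6, -0.7]
gripper_width: 0.001
```

```bash
python3 -m inch '[{"jaw":255,"x":-0.18,"y":-0.05,"z":-0.2,"ax":0,"ay":0.05,"az":0},{"jaw":255,"x":-0.03,"y":-0.2,"z":-0.02,"ax":0,"ay":0,"az":0},{"jaw":255,"x":-0.04,"y":-0.2,"z":0,"ax":0,"ay":0,"az":0},{"jaw":255,"x":0,"y":0,"z":0,"ax":0,"ay":0,"az":0}]'
python3 - <<'E'
from h import *
import cv2
n="scene"
im=capture(n)[:,:,::-1]; im=im[170:360,210:410]
cv2.imwrite(f"pics/{n}5.png",cv2.resize(im,None,fx=3,fy=3,interpolation=2))
E
```

```text
time_s: 6.02
tcp_pos: [0.5746, -0.0812, 0.1878]
ee_rot: [[-0.173, -0.985, -0.0], [-0.985, 0.173, -0.007], [0.007, -0.001, -1.0]]
wrist_force: [-0.6, -0.5, -0.1]
gripper_width: 0.01
```

View pics/scene5.png

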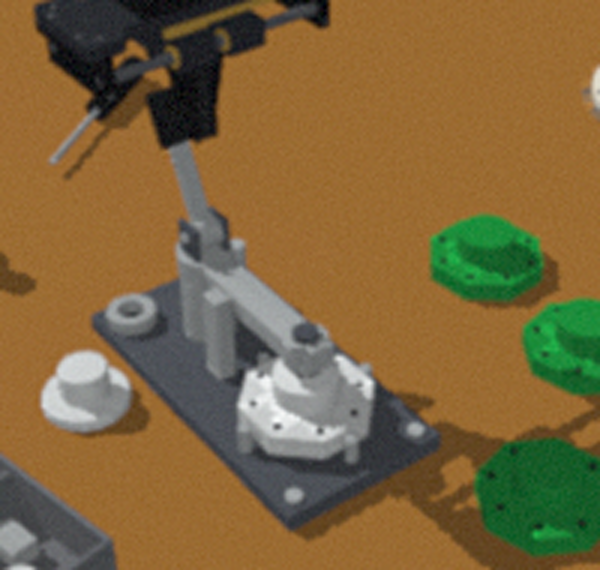

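Finger is in front of the handle (about 190,120), lever still standing. Push along the arc now.

```bash
python3 -m inch '[{"jaw":255,"x":-0.01,"y":-0.2,"z":0.0,"ax":0,"ay":0,"az":0},{"jaw":255,"x":-0.03,"y":-0.2,"z":0,"ax":0,"ay":0,"az":0},{"jaw":255,"x":-0.04,"y":-0.2,"z":-0.1,"ax":0,"ay":0,"az":0}]'
```

```text
time_s: 6.45
tcp_pos: [0.5707, -0.1173, 0.1827]
ee_rot: [[-0.171, -0.985, 0.003], [-0.985, 0.171, -0.006], [0.005, -0.004, -1.0]]
wrist_force: [0.2, 2.3, 1.1]
gripper_width: 0.002
```

```bash
python3 -m inch '[{"jaw":255,"x":-0.03,"y":-0.18,"z":-0.2,"ax":0,"ay":0,"az":0},{"jaw":255,"x":-0.03,"y":-0.16,"z":-0.2,"ax":0,"ay":0,"az":0},{"jaw":255,"x":-0.02,"y":-0.14,"z":-0.22,"ax":0,"ay":0,"az":0}]'
```

```text
time_s: 6.82
tcp_pos: [0.5656, -0.1491, 0.1443]
ee_rot: [[-0.171, -0.985, 0.004], [-0.985, 0.171, -0.007], [0.006, -0.005, -1.0]]
wrist_force: [-0.4, 3.9, 1.9]
gripper_width: 0.01
```

```bash
python3 -m inch '[{"jaw":255,"x":-0.02,"y":-0.06,"z":-0.2,"ax":0,"ay":0,"az":0},{"jaw":255,"x":-0.01,"y":-0.03,"z":-0.17,"ax":0,"ay":0,"az":0},{"jaw":255,"x":0,"y":0,"z":-0.12,"ax":0,"ay":0,"az":0},{"jaw":255,"x":0,"y":0,"z":-0.1,"ax":0,"ay":0,"az":0}]'
```

```text
time_s: 7.32
tcp_pos: [0.5645, -0.1571, 0.1155]
ee_rot: [[-0.167, -0.986, 0.005], [-0.986, 0.167, -0.013], [0.012, -0.007, -1.0]]
wrist_force: [-15.0, 9.2, 43.9]
gripper_width: 0.006
```

```bash
python3 -m inch '[{"jaw":255,"x":0,"y":0,"z":-0.05,"ax":0,"ay":0,"az":0},{"jaw":255,"x":0,"y":0,"z":0.2,"ax":0,"ay":0,"az":0},{"jaw":255,"x":0,"y":0,"z":0.6,"ax":0,"ay":0,"az":0},{"jaw":255,"x":-0.4,"y":0.0,"z":0.8,"ax":0,"ay":0,"az":0},{"jaw":255,"x":-0.9,"y":-0.2,"z":0.2,"ax":0,"ay":0,"az":0},{"jaw":255,"x":-0.9,"y":-0.3,"z":0,"ax":0,"ay":0,"az":0},{"jaw":255,"x":-0.4,"y":-0.9,"z":0,"ax":0,"ay":0,"az":0},{"jaw":255,"x":0,"y":-0.9,"z":0,"ax":0,"ay":0,"az":0},{"jaw":255,"x":0,"y":-0.9,"z":0,"ax":0,"ay":0,"az":0},{"jaw":255,"x":0,"y":-0.6,"z":0,"ax":0,"ay":0,"az":0},{"jaw":255,"x":0,"y":0,"z":0,"ax":0,"ay":0,"az":0}]'
python3 - <<'E'
from h import *
import cv2
for n in("scene","top"):
    im=capture(n)[:,:,::-1]; cv2.imwrite(f"pics/{n}full.png",im); im=im[170:360,210:410] if n=="scene" else im[160:310,230:410]
    cv2.imwrite(f"pics/{n}6.png",cv2.resize(im,None,fx=3,fy=3,interpolation=2))
E
```

```text
time_s: 8.7
tcp_pos: [0.4016, -0.386, 0.2213]
ee_rot: [[-0.161, -0.987, 0.0], [-0.987, 0.161, -0.007], [0.007, -0.002, -1.0]]
wrist_force: [0.3, 0.4, -0.3]
gripper_width: 0.006
```

View pics/scene6.png

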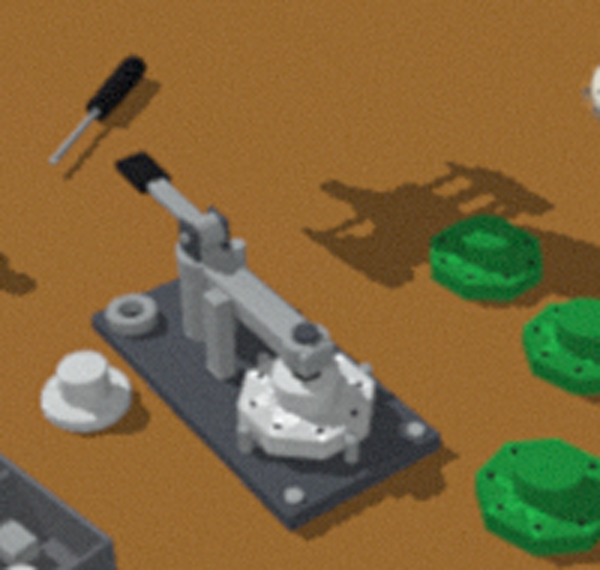

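View pics/top6.png

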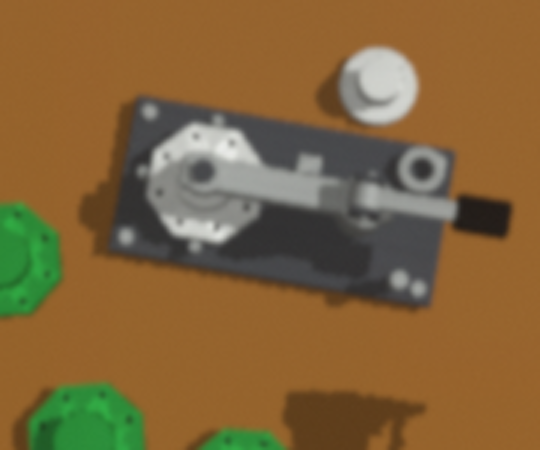

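View pics/topfull.png

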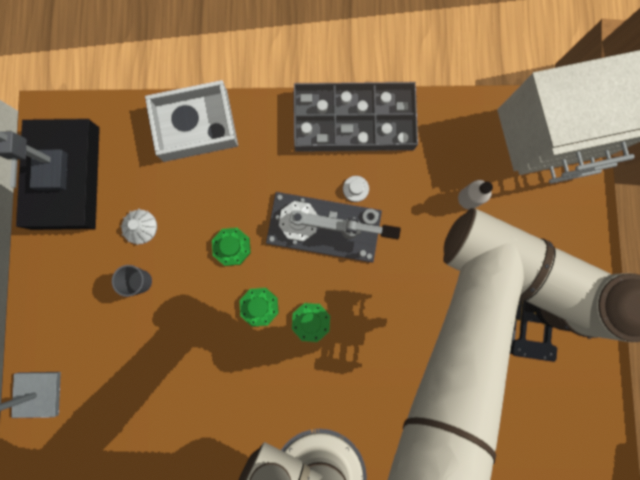

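Run:
```python
from h import *
T=lambda u,v,z:onz("top",(u/3+230-.33,v/3+160-.33),z)
S=lambda u,v,z:onz("scene",(u/3+210-.33,v/3+170-.33),z)
for n,p in(("boss",T(203,172,.09)),("bossS",S(306,333,.09)),("handle",T(483,217,.118)),("handleS",S(142,170,.118)),("tip",T(511,220,.115))):
    v=p[:2]-O; print(n,p.round(4),np.linalg.norm(v).round(4),np.degrees(np.arctan2(v[1],v[0])))
d=(T(203,172,.09)-T(483,217,.118))[:2]; print(np.degrees(np.arctan2(d[1],d[0])))
```

```text
boss [0.5989 0.0418 0.09  ] 0.1247 79.90520282993324
bossS [0.5971 0.0386 0.09  ] 0.1213 80.47738862101576
handle [ 0.5581 -0.1653  0.118 ] 0.0864 -102.66750018824271
handleS [ 0.5639 -0.162   0.118 ] 0.0821 -99.19188129799882
tip [ 0.5559 -0.1864  0.115 ] 0.1075 -101.29487718112895
78.85236049209824
```

```bash
python3 -c "
from station import *
print(finish_job())"
```

```text
the job is handed in; nothing more can be done
None
```

The cover is clamped and the job is handed in at about 8.8 s. With the closed fingers I pushed the strap round onto its stop, then backed off and pushed the cam lever down along its arc. The arm then drew back clear.

- **Strap:** the push stalled at about 15 N along x (19–21 N in all) with no further movement. In the last pictures the strap points 78.9–80.5° in the world frame. The fixture's +y axis measures 79.5°, so it lies over the hub at its stop to within about 1°.
- **Lever:** it stopped moving at about 44 N, with the fingertip 115.5 mm above the table, against 116.6 mm expected for fully down. The highest force I read was about 47 N in all; readings came only at the end of each call. Afterwards the handle tip measured 107.5 mm from the pivot, pointing opposite to the strap, as it should when down.
- **Surroundings:** the cover still sits in its nest, and every bystander I could see looks unmoved. The screwdriver was hidden from the top camera but looked unmoved in the scene view. The wrist force was back to about zero.
- **Uncertain or off:**
  - I judged the foot's pressure on the hub only from the lever being down, since it can't be seen directly.
  - The scene camera put the strap's boss 3–4 mm closer to the pivot than its true distance, which is about the accuracy of the picking and calibration.
  - While pressing on the stop, the wrist also showed about 9 N sideways and 12 N upward. I took this for friction, and it went away on retreat.

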